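Fit the keyed cuvette holder into the rotation stage

TASK

Pull the red dust cap off the rotation stage's hub and put it in the blue parts tray, then take the black cuvette holder from the rack and push its keyed shank into the hub, turning it until the key slips into the keyway, and on down against the ejector spring until its flange is fully home on the hub. Finish while still holding it pressed fully home, so that I can tighten the clamp screw; do not let go. Leave the other things on the table and in the rack where they are.

Things in the scene. Friction and masses are not known exactly. Their poses are not given: they have to be found in the camera images.
- cap: Red dust cap snapped over the hub's boss, a cup with its mouth down: outside diameter 49, height 25 mm, smooth side. Origin: centre of its underside (mouth rim), z up; on the hub that is 52 mm above the table. Sprung balls hold it: a straight upward pull of 5 to 10 N over the first 12 mm frees it, then it lifts off freely (the boss stands 20 mm up inside it). 35 g.
- stage: Black rotation stage bolted to the table (cannot move): base 130 x 130 x 10 mm, round body of diameter 120 up to 34 mm above the table, worm housing and knob on its +x side (no higher than 34 mm). Origin: centre of its underside.
- hub: The stage's hub, locked at a random angle (cannot move), underside 34 mm above the table. Heights from there: dial, diameter 106, to 3 mm; black clamp collar, diameter 50, to 18; bright boss, diameter 38, to 38. Thumbscrew out of the collar on the hub's own +y, to 48 mm from the axis, top at 17. A red line on the dial points along the keyway (own +x). Origin: centre of underside, z up.
- hub_mouth (a point): Centre of the bore's mouth in the boss's flat top, 72 mm above the table. Bore of diameter 20 mm, 8-sided, with one keyway 8 mm wide, reaching 14.8 mm from the axis, along its whole depth. Axes as the hub's: x points to the keyway, z up.
- ejector (a joint): Spring ejector (brass disc) in the bore, m: 0 = released, with its face 26 mm below the bore's mouth; grows as it is pressed down; 0.008 when an accessory is fully home. It pushes up with 4 N when first touched and 10 N when fully home, so an accessory that is let go rises again by several mm.
- holder: Black cuvette holder, about 250 g, upright in one of the rack's holes. Heights from the shank's tip: shank, diameter 18, 2.5 mm chamfer at the tip, to 34 mm; flange, diameter 44, from 34 to 40; block 28 x 28 mm, sides along its own x and y, from 40 to 86, well in its top. A red line on flange and block top marks the key's side. Origin: shank tip, z up; in the rack 10 mm above the table.
- holder_flange (a point): Centre of the underside of the holder's flange, 34 mm above the shank's tip; meets hub_mouth when home. Axes as the holder's: x points to the brass key, 6 mm wide, standing out to 13 mm from the axis, from 10 to 32 mm above the tip (the lowest 10 mm of the shank are plain round, so with the key lying on the boss the tip is just 10 mm inside).
- rack: Grey accessory rack fixed to the table, 230 x 66 x 44 mm, long side along its own x, with three plain holes of diameter 30 at x = -75, 0 and +75 mm. Origin: centre of its underside. Left or right of the stage, changing places with the tray.
- tray: Blue open parts tray fixed to the table, 150 (x) x 130 (y) x 22 mm high, walls and floor 3 mm. Origin: centre of its underside. On the other side of the stage from the rack.
- platform: Bystander: keyed accessory in the rack with a round aluminium platform of diameter 40, its top 70 mm above the table. Origin: shank tip.
- stud: Bystander: keyed accessory in the rack with a bright upright stud of diameter 13, its top 84 mm above the table. Origin: shank tip.
- iris_stand: Bystander: black iris on a post and a 75 x 50 mm base, 140 mm tall, behind the stage. Origin: under its base.
- lens_stand: Bystander: lens in a black ring on a post and a 75 x 50 mm base, 136 mm tall, behind the stage. Origin: under its base.
- driver: Bystander: screwdriver with a yellow handle, 170 mm long, lying between the robot and the stage. Origin: on its underside, mid-length.
- screw_jar: Bystander: small jar of diameter 52, 60 mm tall. Origin: under its base.
- lens_box: Bystander: flat plastic box 92 x 72 x 32 mm. Origin: under its base.
Not all that is in view belongs to the job. Leave any green or orange look-alike of the holder alone. Leave any white look-alike of the cap alone.

How it is judged:
At the end, for the whole second after the job is handed in: The holder's flange lies on the hub (gap under 1.5 mm, axes within 3 mm, tilt under 0.05 rad), key in the keyway (0.17 rad), ejector pressed at least 6.5 mm, the fingers still on the holder with over 2 N, the holder at rest; the cap rests on the tray's floor, not propped on a wall (z of holder_flange in the frame of hub_mouth below 0.0015 m and horizontal distance between holder_flange and hub_mouth below 0.003 m and angle between the x axis of holder_flange and the x axis of hub_mouth, either way round below 0.17 rad and angle between holder's own z axis and vertical below 0.05 rad and value of joint ejector above 0.0065 m and contact force between the fingers and holder above 2 N and linear speed of holder below 0.01 m/s and x of cap in the frame of tray between -0.072 and 0.072 m and y of cap in the frame of tray between -0.062 and 0.062 m and z of cap in the frame of tray below 0.034 m and (z of cap in the frame of tray below 0.0065 m or z of cap in the frame of tray above 0.022 m) and linear speed of cap below 0.02 m/s); the arm keeps its last pose, push and grip.
It fails at once if another accessory in the rack is shifted by more than 25 mm (distance of any of platform, stud from where it was at the start of the episode above 0.025 m).
It fails at once if the iris or lens stand is shifted by more than 25 mm (distance of any of iris_stand, lens_stand from where it was at the start of the episode above 0.025 m).
It fails at once if the screwdriver, screw jar or lens box is shifted by more than 25 mm (distance of any of driver, screw_jar, lens_box from where it was at the start of the episode above 0.025 m).
It also fails if it takes over 48 s, if anything falls off the work surface, if the arm or the gripper's body presses on something with over 40 N, if the wrist force passes 120 N, or if a joint passes its speed limit or range.

ROBOT

A 6-joint arm with a two-finger parallel gripper is mounted at the origin on the work surface. World frame = base frame: x ahead of the robot, y to its left, z up, the work surface at z = 0. Lengths are in m, angles in rad, forces in N, time in s.
With the tool pointing down it reaches from about 0.225 to 0.875 m from the base axis. Payload 3.4 kg.
Tool frame: the origin (TCP) lies between the finger pads; the fingertips stand 19 mm ahead of it and the grasp point (between the pads) is the TCP (manip.tip_reach is the distance from the TCP to the fingertips, in m); z points along the fingers, x is the direction in which the jaws open and shut, and the axes are right-handed (so a half turn about z gives the same grasp; the last joint's range is limited). The gripper opens to 85 mm and grips with 20 to 120 N. Pads are 22 mm wide; open, the fingers measure 114 mm over their backs; the gripper's body (76 mm by 85 mm) begins 54 mm behind the grasp point. The pads swing forward as they close: fully open they stand 13 mm farther back than shut.
Start: joints at [-1.416, 0.276, 1.505, -0, 1.361, -0.121], TCP at [0.157, -0.553, 0.25] pointing down, gripper open.
Joint ranges: [-2.89, 2.89], [-0.75, 2.08], [0.22, 2.7], [-1.18, 4.32], [0.11, 2.71], [-2.7, 2.7]. Speed limits (rad/s): [2.57, 2.57, 3.14, 3.14, 3.14, 3.14].

INTERFACE

Orientations are given as a unit quaternion [w, x, y, z].
In Python, from rig import manip gives the robot as it stands.
- The arm moves only by the tool send_rows, never from a script. Its arguments are lists of equal length, an entry for each row: "delta_pos": the shift along the tool's x, y, z normalised to -1 to 1, where 1 is 40 cm, a list of three; "angular": the turn, a rotation vector about the tool's x, y, z normalised to -1 to 1, where 1 is 0.08 rad, a list of three. A call has 1 to 5 rows; each row shifts and turns the commanded pose from where the row before left it, along the tool's axes as they then stand; what a row does not reach is not made up. A row lasts 1/12 s, in which the tool goes at most 41.7 mm and 7.16 degrees, less where a joint would pass 70% of its speed; a pose out of reach is approached as far as the arm can. A call with a number of a shift or a turn outside -1 to 1 is refused whole. A call with a gripper value outside its range is refused whole. "hand" is the finger opening in mm, from 0 to 85.4, set as the call begins (left out, the last holds). The fingers move at their own pace and stop on an object; "squeeze" is the grip in N (left out, the last holds). Time passes only in rows, so rows that do not move let the fingers close. It gives the time, the measured TCP pose, the force and the opening at its end, in the units of the state.
- manip.get_state(): the state, without advancing time (a new reading comes with each control period).
- manip.get_image(name): name is "side" or "top"; returns the picture (384x512x3 uint8, blue, green, red); there is no depth.
- manip.calibration(name): a dict with "fx", "fy", "cx", "cy" (pixels), "camera_from_world" (4x4, takes a point from world to camera coordinates). Camera axes: x right, y up, looking along -z (the intrinsics and any distortion apply to the point x, -y, -z); pixel columns grow to the right and rows downward; lengths in m; the calibration is good to about 2 mm. A picture is of the moment at which its call begins. calibration takes no time and is no camera call.
- manip.sign_off(): hands the job in, once; it reports no verdict.
The state is a dict: "clock": time; "qpos": joint angles; "qd": joint speeds; "effort": joint torques, N m; "position": TCP position; "ee_rot": TCP orientation; "contact_force": force on the tool from outside, world axes, zero at the start; "moment": the same for the moment, N m; "width": finger opening in m.
Only numpy, scipy, OpenCV 4.12 (cv2) and the standard library are available. Lean on these libraries where they do the work, as an engineer would, in place of code of your own. Each camera call takes 0.05 s, during which the arm holds its last target.

## Working session

There is one attempt and no reset: what is moved stays moved. The work goes in short steps, Python scripts to look and compute and a tool call to move; the robot and the scene stay as the last step left them, time stands still between calls to the robot, and variables do not carry over. Pictures are saved under pics/ and viewed, and the job is handed in when it is done.

Besides the shell and the picture viewer there is one more tool, called by a JSON object that holds its "fn" and its "kwargs", one argument or row to a line. send_rows: Moves the arm, as the interface text tells. Scaled input: -1 to 1 covers 40 cm each way for a shift and 0.08 rad each way for a turn. Its arguments: {"type":"object","properties":{"delta_pos":{"type":"array","items":{"type":"array","items":{"type":"number"}}},"angular":{"type":"array","items":{"type":"array","items":{"type":"number"}}},"hand":{"type":"number"},"squeeze":{"type":"number"}},"required":["delta_pos","angular"]}

```bash
ls; mkdir -p pics
python3 - <<'E'
from rig import manip
import cv2, json
for n in ("side","top"):
    im=manip.get_image(n); cv2.imwrite(f"pics/{n}0.png",im)
    c=manip.calibration(n); print(n,c)
print(manip.get_state())
E
```

```text
pics
side {'fx': 401.4083504154521, 'fy': 401.4083504154521, 'cx': 258.2304277692161, 'cy': 195.62082125162004, 'camera_from_world': array([[ 0.80086292, -0.59860749, -0.01696053, -0.48357226],
       [ 0.4469859 ,  0.57868439,  0.68214953, -0.32471763],
       [-0.39852502, -0.55388939,  0.73101597, -1.04298895],
       [ 0.        ,  0.        ,  0.        ,  1.        ]])}
top {'fx': 358.9066232365478, 'fy': 358.9066232365478, 'cx': 255.878937843123, 'cy': 197.34992700515213, 'camera_from_world': array([[-1.38215513e-02, -9.99871962e-01,  8.06380210e-03,
         9.07694592e-04],
       [ 9.93516328e-01, -1.28226587e-02,  1.12964086e-01,
        -5.90302739e-01],
       [-1.12846223e-01,  9.57285797e-03,  9.93566349e-01,
        -1.27489150e+00],
       [ 0.00000000e+00,  0.00000000e+00,  0.00000000e+00,
         1.00000000e+00]])}
{'clock': 0.1, 'qpos': array([-1.41599831e+00,  2.76535797e-01,  1.50599770e+00,  1.78442471e-05,
        1.36068199e+00, -1.20977018e-01]), 'qd': array([-0.000302  , -0.00108096, -0.0039009 , -0.00143629, -0.00131667,
       -0.00021247]), 'effort': array([ 1.93332133e-03, -4.17699730e+01, -2.46403599e+01, -2.26204484e-04,
        5.78101433e-03, -2.52663277e-07]), 'position': array([ 0.15651531, -0.552844  ,  0.24952739]), 'ee_rot': array([-5.70246165e-04,  7.97586463e-01, -6.03204091e-01, -5.77313917e-04]), 'contact_force': array([ 0.7335908 , -0.03155624, -0.49860597]), 'moment': array([-0.01075563, -0.01383842, -0.00544293]), 'width': 0.08532545653022518}
```

View pics/side0.png

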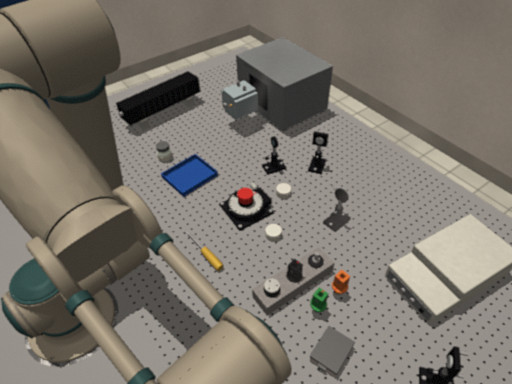

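View pics/top0.png

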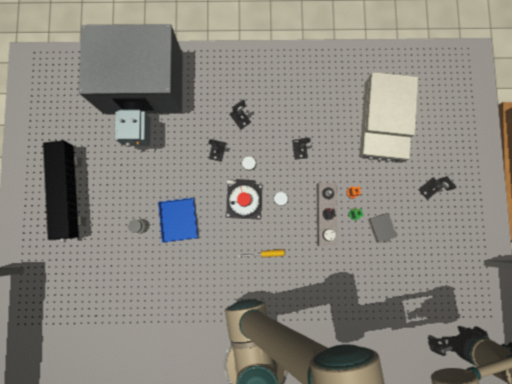

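Run:
```python
import cv2,numpy as np
t=cv2.imread("pics/top0.png"); s=cv2.imread("pics/side0.png")
a=cv2.resize(t[170:260,300:400],None,fx=4,fy=4,interpolation=cv2.INTER_CUBIC)
b=cv2.resize(s[235:325,240:360],None,fx=3.3,fy=4,interpolation=cv2.INTER_CUBIC)
cv2.imwrite("pics/c1.png",np.hstack([a,b]))
a=cv2.resize(t[160:240,200:300],None,fx=4,fy=4,interpolation=cv2.INTER_CUBIC)
b=cv2.resize(s[160:240,200:300],None,fx=4,fy=4,interpolation=cv2.INTER_CUBIC)
cv2.imwrite("pics/c2.png",np.hstack([a,b]))
```

```text
(no output)
```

View pics/c1.png

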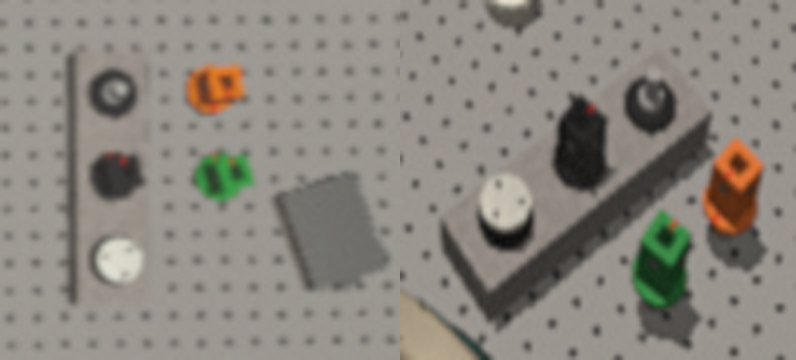

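View pics/c2.png

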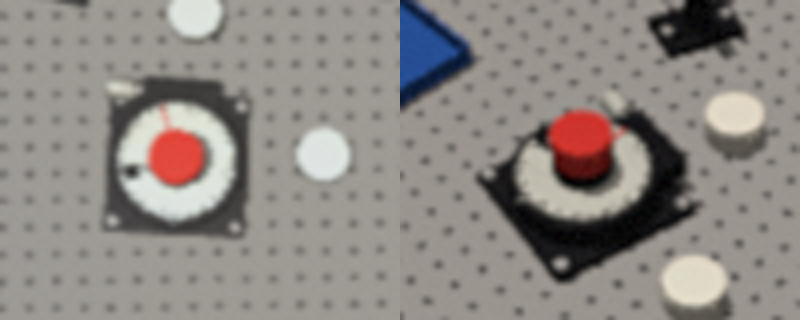

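```bash
cat > h.py <<'E'
import numpy as np, cv2
from rig import manip
C={n:manip.calibration(n) for n in("side","top")}
def ray(n,u,v):
    c=C[n];M=c["camera_from_world"];R=M[:3,:3];t=M[:3,3]
    d=R.T@np.array([(u-c["cx"])/c["fx"],-(v-c["cy"])/c["fy"],-1.]);return -R.T@t,d/np.linalg.norm(d)
def plane(n,u,v,z):
    o,d=ray(n,u,v);return o+d*(z-o[2])/d[2]
def tri(us,ut):
    A=[];b=[]
    for n,p in(("side",us),("top",ut)):
        o,d=ray(n,*p);P=np.eye(3)-np.outer(d,d);A.append(P);b.append(P@o)
    return np.linalg.lstsq(np.vstack(A),np.hstack(b),rcond=None)[0]
def proj(n,p):
    c=C[n];q=(c["camera_from_world"]@np.append(p,1))[:3];return np.array([c["cx"]-c["fx"]*q[0]/q[2],c["cy"]+c["fy"]*q[1]/q[2]])
def comps(m,amin=4):
    k,l,s,c=cv2.connectedComponentsWithStats(m.astype(np.uint8));return [(int(s[i,4]),np.round(c[i],2).tolist(),s[i,:4].tolist()) for i in range(1,k) if s[i,4]>=amin]
E
python3 - <<'E'
from h import *
np.set_printoptions(precision=4,suppress=True)
for n in("top","side"):
    im=cv2.imread(f"pics/{n}0.png").astype(int);B,G,R=im[...,0],im[...,1],im[...,2]
    hsv=cv2.cvtColor(im.astype(np.uint8),cv2.COLOR_BGR2HSV)
    print(n,"red",comps((R-np.maximum(G,B)>60)&(abs(G-B)<40)&(R>90),2))
    print("blue",comps((B-R>60),100))
    black=(im.max(2)<70)
    r=(slice(180,245),slice(300,350)) if n=="top" else (slice(240,310),slice(250,345))
    print("black",comps(black[r]))
    red=(R-np.maximum(G,B)>25)
    r2=(slice(170,230),slice(215,275)) if n=="top" else (slice(180,230),slice(215,275))
    print("redlines rack",comps(red[r],1)); print("hub",comps(red[r2],1))
    if n=="top":
        print(im[204:224,320:340,2]); print(red[204:224,320:340].astype(int))
E
```

```text
top red [(4, [356.5, 190.25], [356, 189, 2, 3]), (2, [349.0, 190.5], [349, 190, 1, 2]), (157, [243.52, 198.73], [237, 192, 14, 14]), (5, [351.6, 194.8], [350, 194, 4, 2])]
blue [(1424, [177.85, 219.72], [158, 198, 40, 45])]
black [(33, [26.42, 13.48], [23, 8, 10, 11]), (79, [28.32, 33.87], [23, 30, 12, 9])]
redlines rack [(33, [47.85, 11.67], [46, 7, 4, 11]), (9, [29.22, 29.22], [27, 28, 5, 4])]
hub [(185, [28.42, 28.18], [21, 16, 16, 21])]
[[154 156 154 154 154 155 154 153 153 155 154 152 152 149 151 150 146 151
  157 156]
 [153 156 155 155 155 156 155 153 153 155 153 153 150 149 154 152 149 152
  157 157]
 [155 155 156 155 155 156 154 158 156 156 154 153 152 150 154 156 158 155
  158 158]
 [155 154 155 156 155 150 149 152 146 141 146 151 148 142 148 157 158 158
  156 157]
 [154 156 156 154 140 119 115 121 109  97 118 132 123 115 132 148 154 156
  156 155]
 [154 156 154 140 109  79  80  90  76  85 115 112  81  76 107 138 151 155
  158 156]
 [155 155 141 111  73  54  58  63  63  79 116 103  69  61  91 128 148 154
  158 158]
 [156 151 119  78  53  46  48  56  59  64  80  71  53  58  8
[... 2119 characters left out ...]
(8, [339.12, 278.0], [337, 276, 5, 5]), (4, [332.5, 283.5], [332, 283, 2, 2]), (8, [335.5, 289.25], [334, 288, 5, 4]), (9, [343.56, 290.11], [341, 288, 5, 4])]
blue [(953, [188.67, 174.86], [162, 158, 54, 35])]
black [(99, [65.29, 22.11], [58, 15, 15, 13]), (272, [44.44, 31.47], [37, 20, 16, 22]), (476, [46.0, 50.95], [3, 26, 80, 44]), (4, [87.5, 41.5], [87, 41, 2, 2]), (68, [22.07, 53.37], [14, 49, 16, 8]), (12, [70.0, 53.83], [68, 52, 5, 4]), (117, [69.22, 63.25], [62, 56, 16, 14]), (8, [90.88, 57.88], [90, 57, 3, 3])]
redlines rack [(7, [47.29, 22.0], [46, 21, 3, 3]), (257, [88.82, 42.12], [81, 29, 14, 25]), (3, [72.67, 50.67], [72, 50, 2, 2])]
hub [(258, [30.08, 15.22], [21, 7, 21, 18])]
```

Run:
```python
from h import *
np.set_printoptions(precision=4,suppress=True)
cap=plane("top",243.52,198.73,.077);print("cap",cap, "proj side",proj("side",cap))
# cap top in top view: red mask incl. side; tray corners
print("tray",plane("top",177.85,219.72,.01),plane("side",188.67,174.86,.01))
t=cv2.imread("pics/top0.png"); s=cv2.imread("pics/side0.png")
def crop(im,x,y,w,h,k=18):
    return cv2.resize(im[y:y+h,x:x+w],None,fx=k,fy=k,interpolation=cv2.INTER_NEAREST)
a=crop(t,318,204,22,22);b=crop(s,284,255,22,30)
H=540;o=np.zeros((H,800,3),np.uint8);o[:a.shape[0],:a.shape[1]]=a;o[:b.shape[0],400:400+b.shape[1]]=b
o=np.clip(o.astype(float)*1.6,0,255).astype(np.uint8)
cv2.imwrite("pics/c3.png",o)
a=crop(t,222,178,44,44,9);b=crop(s,224,180,44,44,9);cv2.imwrite("pics/c4.png",np.hstack([a,b]))
```

```text
cap [0.581 0.037 0.077] proj side [244.7033 192.73  ]
tray [0.5138 0.281  0.01  ] [0.5111 0.2792 0.01  ]
```

View pics/c3.png

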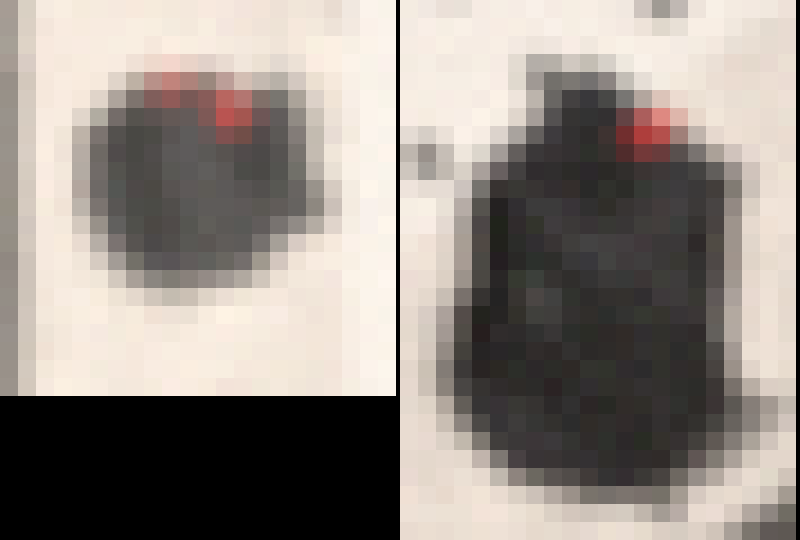

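View pics/c4.png

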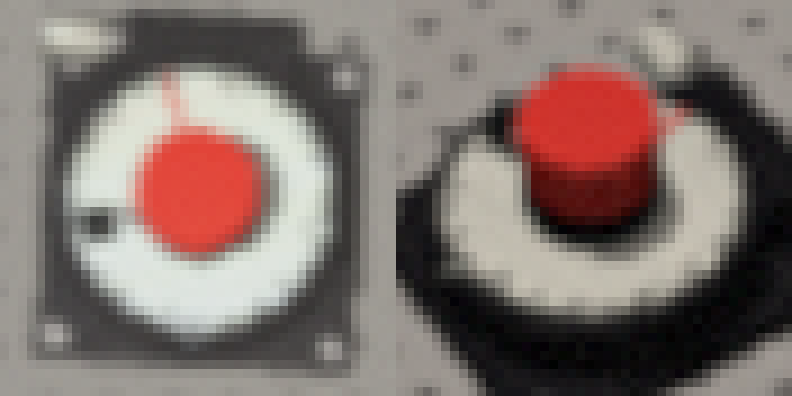

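Run:
```python
from h import *
np.set_printoptions(precision=4,suppress=True)
t=cv2.imread("pics/top0.png").astype(int); s=cv2.imread("pics/side0.png").astype(int)
for n in C: print(n,"cam",ray(n,0,0)[0])
# dial white
sub=t[178:222,222:266]; w=(sub.min(2)>175)|((sub[...,2]-sub[...,1]>25))
w=w.astype(np.uint8); w[:6]=0
cs,_=cv2.findContours(w,cv2.RETR_EXTERNAL,cv2.CHAIN_APPROX_NONE);c=max(cs,key=cv2.contourArea)
e=cv2.fitEllipse(c);print(e);u=np.array(e[0])+[222,178];hub=plane("top",*u,.037);print("hub from dial",hub)
# cap top side view ellipse: bright red
sb=(s[...,2]>170)&(s[...,2]-s[...,1]>100);sb[:,:230]=0;sb[:,262:]=0;sb[210:]=0
cs,_=cv2.findContours(sb.astype(np.uint8),cv2.RETR_EXTERNAL,cv2.CHAIN_APPROX_NONE);c=max(cs,key=cv2.contourArea)
e=cv2.fitEllipse(c);print(e,"cap side",plane("side",*e[0],.077)); print("tri cap",tri(e[0],(243.52,198.73)))
for h0 in (hub[:2],np.array([.581,.037])):
  for p in [(240.6,186.3),(241.5,189),(242.4,191.5)]:
    q=plane("top",*p,.037)[:2]-h0;print("line",q,np.degrees(np.arctan2(q[1],q[0])))
  q=plane("top",232.9,202.8,.047)[:2]-h0;print("screw",np.degrees(np.arctan2(q[1],q[0]))-90,np.hypot(*q))
q=plane("side",256.0,192.5,.037);print("line side?",q)
print("holder red tri",tri((297.6,261.9),(330.6,209.9)),plane("side",297.6,261.9,.096),plane("top",330.6,209.9,.096),"flange red",plane("top",327.6,208.4,.05))
for p in [(293.5,258),(303,264.2),(288.3,264.5),(295.5,264.3)]: print(plane("side",*p,.096))
# platform & stud
pm=(t.min(2)>170);pm[:, :318]=0;pm[:,345:]=0;pm[:180]=0;pm[250:]=0;print(comps(pm))
for p in comps(pm): print(plane("top",*p[1],.07))
# tray contour
b=(t[...,0]-t[...,2]>60).astype(np.uint8);cs,_=cv2.findContours(b,0,1);c=max(cs,key=cv2.contourArea);r=cv2.minAreaRect(c);print(r)
print([plane("top",*p,.022)[:2] for p in cv2.boxPoints(r)])
```

```text
side cam [ 0.1168 -0.6793  0.9757]
top cam [0.4426 0.0055 1.3334]
((22.2418270111084, 21.616107940673828), (25.842662811279297, 27.255361557006836), 171.3666534423828)
hub from dial [0.5821 0.0354 0.037 ]
((244.8001708984375, 192.84292602539062), (10.068489074707031, 14.292471885681152), 86.956298828125) cap side [0.5809 0.0364 0.077 ]
tri cap [0.5812 0.037  0.0764]
line [0.049  0.0128] 14.616227357758909
line [0.039  0.0096] 13.807089771159424
line [0.0298 0.0064] 12.122668807515188
screw 16.522338128095328 0.042448512995568406
line [0.0501 0.0112] 12.604172962314717
line [0.0402 0.008 ] 11.296470752510869
line [0.0309 0.0048] 8.877589757838207
screw 15.636525359340268 0.04062791451191823
line side? [0.6311 0.0474 0.037 ]
holder red tri [ 0.5359 -0.2641  0.0974] [ 0.5365 -0.2634  0.096 ] [ 0.5361 -0.2644  0.096 ] flange red [ 0.5451 -0.2639  0.05  ]
[ 0.5358 -0.2477  0.096 ]
[ 0.5429 -0.2772  0.096 ]
[ 0.5122 -0.2548  0.096 ]
[ 0.5274 -0.2656  0.096 ]
[(88, [329.65, 234.62], [325, 230, 11, 10])]
[ 0.4512 -0.2635  0.07  ]
((177.20114135742188, 219.71060180664062), (41.086273193359375, 36.32780075073242), 83.8844985961914)
[array([0.582 , 0.3556]), array([0.5945, 0.2235]), array([0.4452, 0.2068]), array([0.4331, 0.3373])]
```

{"fn": "send_rows", "kwargs": {
  "delta_pos": [
    [-0.0628, -0.079, 0],
    [-0.0628, -0.079, 0],
    [-0.0628, -0.079, 0],
    [-0.0628, -0.079, 0],
    [-0.0628, -0.079, 0]
  ],
  "angular": [
    [0, 0, 0],
    [0, 0, 0],
    [0, 0, 0],
    [0, 0, 0],
    [0, 0, 0]
  ],
  "hand": 75,
  "squeeze": 60
}}

```text
clock: 0.52
position: [0.2749, -0.3876, 0.2499]
ee_rot: [-0.0, 0.797, -0.604, -0.0]
contact_force: [0.1, -0.2, 0.2]
width: 0.0749
```

{"fn": "send_rows", "kwargs": {
  "delta_pos": [
    [-0.0628, -0.079, 0],
    [-0.0628, -0.079, 0],
    [-0.0628, -0.079, 0],
    [-0.0628, -0.079, 0],
    [-0.0628, -0.079, 0]
  ],
  "angular": [
    [0, 0, 0],
    [0, 0, 0],
    [0, 0, 0],
    [0, 0, 0],
    [0, 0, 0]
  ]
}}

```text
clock: 0.93
position: [0.3928, -0.2236, 0.2502]
ee_rot: [0.0, 0.798, -0.603, -0.0]
contact_force: [0.6, -0.9, 0.0]
width: 0.0754
```

{"fn": "send_rows", "kwargs": {
  "delta_pos": [
    [-0.0628, -0.079, 0],
    [-0.0628, -0.079, 0],
    [-0.0628, -0.079, 0],
    [-0.0628, -0.079, 0],
    [-0.0628, -0.079, 0]
  ],
  "angular": [
    [0, 0, 0],
    [0, 0, 0],
    [0, 0, 0],
    [0, 0, 0],
    [0, 0, 0]
  ]
}}

```text
clock: 1.35
position: [0.5106, -0.0596, 0.2501]
ee_rot: [0.0, 0.798, -0.603, -0.0]
contact_force: [0.7, -0.6, 0.8]
width: 0.0748
```

{"fn": "send_rows", "kwargs": {
  "delta_pos": [
    [-0.0628, -0.079, 0],
    [-0.0628, -0.079, 0],
    [-0.0628, -0.079, 0],
    [0, 0, 0],
    [0, 0, 0]
  ],
  "angular": [
    [0, 0, 0],
    [0, 0, 0],
    [0, 0, 0],
    [0, 0, 0],
    [0, 0, 0]
  ]
}}

```text
clock: 1.77
position: [0.5812, 0.0384, 0.2492]
ee_rot: [0.001, 0.799, -0.602, -0.001]
contact_force: [-1.4, -0.6, 0.4]
width: 0.0753
```

{"fn": "send_rows", "kwargs": {
  "delta_pos": [
    [0.0034, 0.001, 0.08],
    [0, 0, 0.08],
    [0, 0, 0.08],
    [0, 0, 0.08],
    [0, 0, 0.04]
  ],
  "angular": [
    [0, 0, 0],
    [0, 0, 0],
    [0, 0, 0],
    [0, 0, 0],
    [0, 0, 0]
  ]
}}

```text
clock: 2.18
position: [0.577, 0.0338, 0.1026]
ee_rot: [0.002, 0.797, -0.604, -0.003]
contact_force: [-0.4, -0.1, 0.4]
width: 0.0748
```

{"fn": "send_rows", "kwargs": {
  "delta_pos": [
    [0, 0, 0.03],
    [0, 0, 0.03],
    [0, 0, 0.013],
    [0, 0, 0],
    [0, 0, 0]
  ],
  "angular": [
    [0, 0, 0],
    [0, 0, 0],
    [0, 0, 0],
    [0, 0, 0],
    [0, 0, 0]
  ]
}}

```text
clock: 2.6
position: [0.5804, 0.0344, 0.0773]
ee_rot: [0.0, 0.797, -0.604, -0.0]
contact_force: [0.8, -0.1, 0.3]
width: 0.0748
```

Run:
```python
from h import *
im=manip.get_image("side");cv2.imwrite("pics/s1.png",cv2.resize(im[130:260,180:340],None,fx=4,fy=4,interpolation=cv2.INTER_CUBIC))
```

```text
(no output)
```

View pics/s1.png

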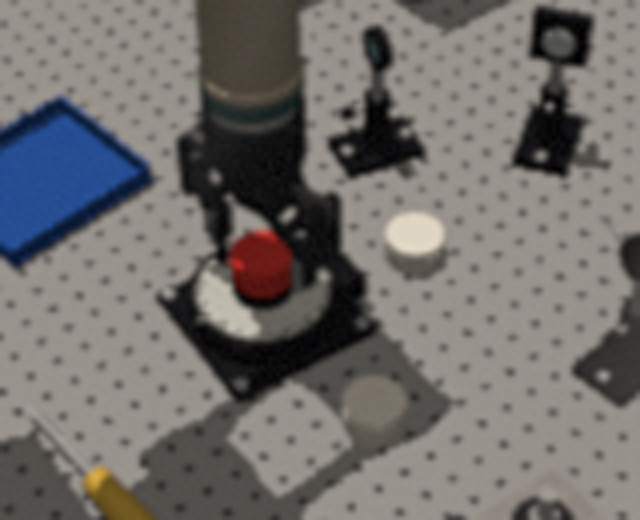

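{"fn": "send_rows", "kwargs": {
  "delta_pos": [
    [-0.006, 0, 0.002],
    [0, 0, 0]
  ],
  "angular": [
    [0, 0, 0],
    [0, 0, 0]
  ]
}}

```text
clock: 2.82
position: [0.5803, 0.0377, 0.0771]
ee_rot: [-0.0, 0.798, -0.603, 0.001]
contact_force: [-0.7, 0.3, 0.2]
width: 0.0746
```

{"fn": "send_rows", "kwargs": {
  "delta_pos": [
    [0, 0, 0],
    [0, 0, 0],
    [0, 0, 0],
    [0, 0, 0],
    [0, 0, 0]
  ],
  "angular": [
    [0, 0, 0],
    [0, 0, 0],
    [0, 0, 0],
    [0, 0, 0],
    [0, 0, 0]
  ],
  "hand": 40
}}

```text
clock: 3.23
position: [0.5805, 0.0376, 0.0772]
ee_rot: [-0.0, 0.798, -0.603, 0.001]
contact_force: [-1.7, 0.6, 5.5]
width: 0.0471
```

{"fn": "send_rows", "kwargs": {
  "delta_pos": [
    [0, 0, -0.005],
    [0, 0, -0.01],
    [0, 0, -0.01],
    [0, 0, -0.01],
    [0, 0, -0.01]
  ],
  "angular": [
    [0, 0, 0],
    [0, 0, 0],
    [0, 0, 0],
    [0, 0, 0],
    [0, 0, 0]
  ]
}}

```text
clock: 3.65
position: [0.58, 0.0376, 0.0947]
ee_rot: [0.0, 0.798, -0.603, -0.0]
contact_force: [-0.2, 0.0, -0.1]
width: 0.0467
```

{"fn": "send_rows", "kwargs": {
  "delta_pos": [
    [0, 0, -0.02],
    [0, 0, -0.03],
    [0, 0, -0.04],
    [0, 0, -0.05],
    [0, 0, -0.05]
  ],
  "angular": [
    [0, 0, 0],
    [0, 0, 0],
    [0, 0, 0],
    [0, 0, 0],
    [0, 0, 0]
  ]
}}

```text
clock: 4.07
position: [0.5797, 0.0377, 0.1714]
ee_rot: [0.0, 0.798, -0.603, -0.0]
contact_force: [-0.1, -0.3, -1.3]
width: 0.047
```

Run:
```python
from h import *
im=manip.get_image("side");im2=manip.get_image("top");cv2.imwrite("pics/s2.png",np.hstack([cv2.resize(im[130:260,180:310],None,fx=3,fy=3),cv2.resize(im2[130:260,180:310],None,fx=3,fy=3)]))
```

```text
(no output)
```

View pics/s2.png

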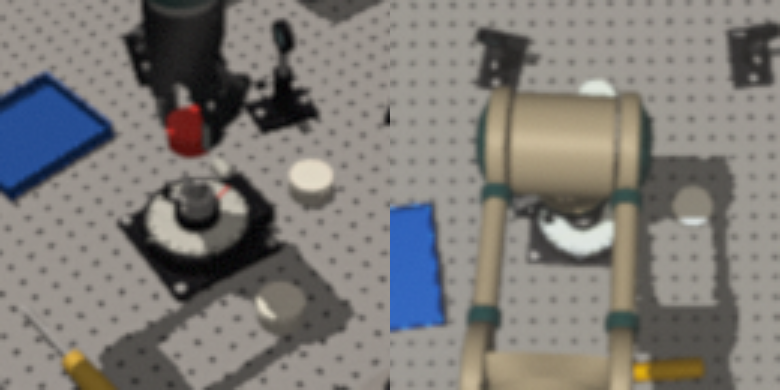

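{"fn": "send_rows", "kwargs": {
  "delta_pos": [
    [-0.09, -0.001, 0],
    [-0.09, -0.001, 0],
    [-0.09, -0.001, 0],
    [-0.09, -0.001, 0],
    [-0.09, -0.001, 0]
  ],
  "angular": [
    [0, 0, 0],
    [0, 0, 0],
    [0, 0, 0],
    [0, 0, 0],
    [0, 0, 0]
  ]
}}

```text
clock: 4.58
position: [0.5318, 0.2125, 0.1696]
ee_rot: [0.0, 0.797, -0.603, -0.0]
contact_force: [0.5, -0.2, -0.1]
width: 0.0467
```

{"fn": "send_rows", "kwargs": {
  "delta_pos": [
    [-0.09, -0.001, 0],
    [-0.09, -0.001, 0],
    [0, 0, 0],
    [0, 0, 0.07],
    [0, 0, 0.08]
  ],
  "angular": [
    [0, 0, 0],
    [0, 0, 0],
    [0, 0, 0],
    [0, 0, 0],
    [0, 0, 0]
  ]
}}

```text
clock: 5.0
position: [0.5155, 0.2823, 0.1115]
ee_rot: [-0.003, 0.798, -0.602, 0.002]
contact_force: [1.2, -0.6, -2.0]
width: 0.0472
```

{"fn": "send_rows", "kwargs": {
  "delta_pos": [
    [0, 0, 0.07],
    [0, 0, 0.05],
    [0, 0, 0.03],
    [0, 0, 0],
    [0, 0, 0]
  ],
  "angular": [
    [0, 0, 0],
    [0, 0, 0],
    [0, 0, 0],
    [0, 0, 0],
    [0, 0, 0]
  ]
}}

```text
clock: 5.42
position: [0.5135, 0.2802, 0.0493]
ee_rot: [0.001, 0.798, -0.603, -0.001]
contact_force: [0.7, -0.2, -1.0]
width: 0.0471
```

{"fn": "send_rows", "kwargs": {
  "delta_pos": [
    [0, 0, 0.02],
    [0, 0, 0.015],
    [0, 0, 0.01],
    [0, 0, 0.004],
    [0, 0, 0]
  ],
  "angular": [
    [0, 0, 0],
    [0, 0, 0],
    [0, 0, 0],
    [0, 0, 0],
    [0, 0, 0]
  ]
}}

```text
clock: 5.83
position: [0.514, 0.2807, 0.0304]
ee_rot: [0.0, 0.798, -0.603, -0.0]
contact_force: [-1.4, 0.7, -0.2]
width: 0.0467
```

{"fn": "send_rows", "kwargs": {
  "delta_pos": [
    [0, 0, 0.003],
    [0, 0, 0.002],
    [0, 0, 0]
  ],
  "angular": [
    [0, 0, 0],
    [0, 0, 0],
    [0, 0, 0]
  ]
}}

```text
clock: 6.08
position: [0.5142, 0.2808, 0.0287]
ee_rot: [-0.0, 0.798, -0.603, 0.0]
contact_force: [0.3, -0.0, -0.3]
width: 0.047
```

{"fn": "send_rows", "kwargs": {
  "delta_pos": [
    [0, 0, 0],
    [0, 0, 0],
    [0, 0, 0],
    [0, 0, 0],
    [0, 0, 0]
  ],
  "angular": [
    [0, 0, 0],
    [0, 0, 0],
    [0, 0, 0],
    [0, 0, 0],
    [0, 0, 0]
  ],
  "hand": 66
}}

```text
clock: 6.5
position: [0.5142, 0.2808, 0.0288]
ee_rot: [-0.0, 0.798, -0.603, 0.0]
contact_force: [-0.6, 0.5, 0.3]
width: 0.0657
```

{"fn": "send_rows", "kwargs": {
  "delta_pos": [
    [0, 0, -0.02],
    [0, 0, -0.05],
    [0, 0, -0.09],
    [0, 0, -0.09],
    [0, 0, -0.09]
  ],
  "angular": [
    [0, 0, 0],
    [0, 0, 0],
    [0, 0, 0],
    [0, 0, 0],
    [0, 0, 0]
  ]
}}

```text
clock: 6.92
position: [0.5138, 0.2806, 0.1665]
ee_rot: [0.0, 0.798, -0.603, -0.0]
contact_force: [1.4, 0.8, 0.7]
width: 0.0659
```

Run:
```python
from h import *
np.set_printoptions(precision=4,suppress=True)
im=manip.get_image("side");cv2.imwrite("pics/s3.png",cv2.resize(im[130:250,140:300],None,fx=4,fy=4))
cv2.imwrite("pics/raw3.png",im)
im=im.astype(int);print(comps((im[...,2]-im[...,1]>60)&(abs(im[...,1]-im[...,0])<45)&(im[...,2]>90),8))
```

```text
[(116, [188.66, 170.74], [182, 166, 14, 11]), (9, [347.22, 276.0], [345, 272, 5, 9]), (13, [338.77, 277.77], [335, 276, 8, 5]), (14, [336.86, 289.57], [334, 287, 8, 6])]
```

View pics/s3.png

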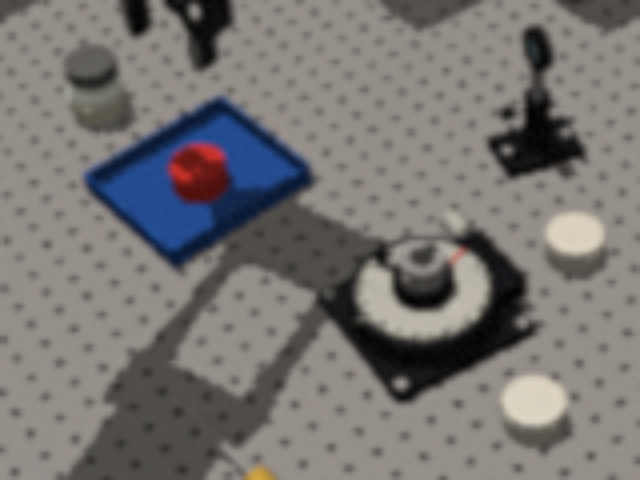

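Run:
```python
from h import *
np.set_printoptions(precision=4,suppress=True)
im=cv2.imread("pics/raw3.png");t=manip.get_image("top");cv2.imwrite("pics/raw3t.png",t)
cv2.imwrite("pics/s4.png",np.hstack([cv2.resize(x,None,fx=13,fy=13,interpolation=cv2.INTER_NEAREST) for x in (im[180:210,230:260],t[183:213,228:258])]))
red=im.astype(int);m=(red[...,2]-np.maximum(red[...,1],red[...,0])>18);m[:, :246]=0;m[:,264:]=0;m[:180]=0;m[204:]=0
ys,xs=np.nonzero(m);print(list(zip(xs.tolist(),ys.tolist())))
w=(red[...,2]-np.maximum(red[...,1],red[...,0]))[ys,xs]
P=np.array([plane("side",x,y,.037)[:2] for x,y in zip(xs,ys)]);print(np.average(P,axis=0,weights=w))
c=np.average(P,axis=0,weights=w)
for h in ([.581,.037],[.5815,.0375],[.5802,.0376]): q=c-h;print(q,np.degrees(np.arctan2(q[1],q[0])))
l=cv2.fitLine(P.astype(np.float32),cv2.DIST_L2,0,.01,.01).ravel();print("dir",np.degrees(np.arctan2(l[1],l[0])))
tt=t.astype(int);m=(tt[...,2]-np.maximum(tt[...,1],tt[...,0])>18);m[:, :232]=0;m[:,254:]=0;m[:184]=0;m[196:]=0
ys,xs=np.nonzero(m)
if len(xs):
  P=np.array([plane("top",x,y,.037)[:2] for x,y in zip(xs,ys)]);c=P.mean(0);print("top",c,np.degrees(np.arctan2(c[1]-.037,c[0]-.581)))
```

```text
[(255, 191), (256, 191), (254, 192), (255, 192), (256, 192), (253, 193), (254, 193), (255, 193), (252, 194), (253, 194), (254, 194), (255, 194), (252, 195), (253, 195), (254, 195)]
[0.6242 0.0487]
[0.0432 0.0117] 15.149786683144523
[0.0427 0.0112] 14.693011589297694
[0.044  0.0111] 14.154583265358518
dir 23.268448
top [0.6195 0.0469] 14.37530653223932
```

View pics/s4.png

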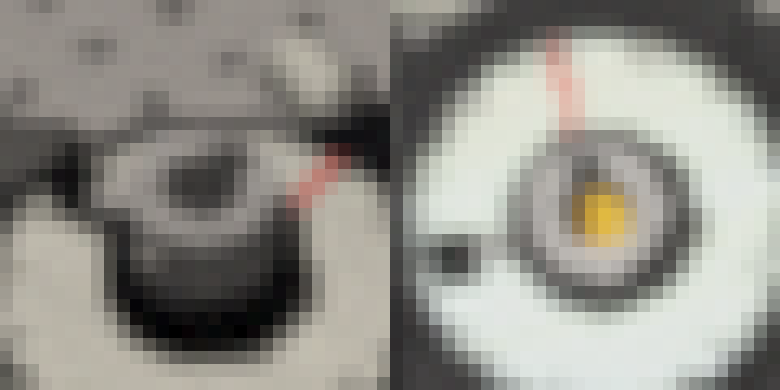

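{"fn": "send_rows", "kwargs": {
  "delta_pos": [
    [0.0944, 0.0243, 0],
    [0.0944, 0.0243, 0],
    [0.0944, 0.0243, 0],
    [0.0944, 0.0243, 0],
    [0.0944, 0.0243, 0]
  ],
  "angular": [
    [0, 0, 0],
    [0, 0, 0],
    [0, 0, 0],
    [0, 0, 0],
    [0, 0, 0]
  ]
}}

```text
clock: 7.43
position: [0.5182, 0.0844, 0.1648]
ee_rot: [0.0, 0.798, -0.603, 0.0]
contact_force: [1.6, -0.6, 0.7]
width: 0.0663
```

{"fn": "send_rows", "kwargs": {
  "delta_pos": [
    [0.0944, 0.0243, 0],
    [0.0944, 0.0243, 0],
    [0.0944, 0.0243, 0],
    [0.0944, 0.0243, 0],
    [0.0944, 0.0243, 0]
  ],
  "angular": [
    [0, 0, 0],
    [0, 0, 0],
    [0, 0, 0],
    [0, 0, 0],
    [0, 0, 0]
  ]
}}

```text
clock: 7.85
position: [0.5229, -0.1108, 0.1648]
ee_rot: [-0.0, 0.798, -0.603, 0.0]
contact_force: [0.3, 0.7, -1.1]
width: 0.0661
```

{"fn": "send_rows", "kwargs": {
  "delta_pos": [
    [0.0944, 0.0243, 0],
    [0.0944, 0.0243, 0],
    [0.0944, 0.0243, 0],
    [0.0944, 0.0243, 0],
    [0, 0, 0]
  ],
  "angular": [
    [0, 0, 0],
    [0, 0, 0],
    [0, 0, 0],
    [0, 0, 0],
    [0, 0, 0]
  ]
}}

```text
clock: 8.27
position: [0.5277, -0.2726, 0.1647]
ee_rot: [0.002, 0.796, -0.605, 0.003]
contact_force: [0.1, 1.0, -0.5]
width: 0.0661
```

{"fn": "send_rows", "kwargs": {
  "delta_pos": [
    [0, 0, 0],
    [0, 0, 0]
  ],
  "angular": [
    [0, 0, 0],
    [0, 0, 0]
  ]
}}

```text
clock: 8.43
position: [0.5266, -0.2645, 0.1643]
ee_rot: [-0.0, 0.797, -0.604, -0.001]
contact_force: [0.2, 0.3, 0.7]
width: 0.0656
```

Run:
```python
from h import *
im=manip.get_image("side");cv2.imwrite("pics/raw5.png",im);cv2.imwrite("pics/s5.png",cv2.resize(im[200:320,230:360],None,fx=5,fy=5,interpolation=cv2.INTER_CUBIC))
print(manip.get_state()["position"],manip.get_state()["ee_rot"])
```

```text
[ 0.52671151 -0.26381267  0.16442322] [-2.10732618e-04  7.97675056e-01 -6.03087005e-01 -7.25422475e-04]
```

View pics/s5.png

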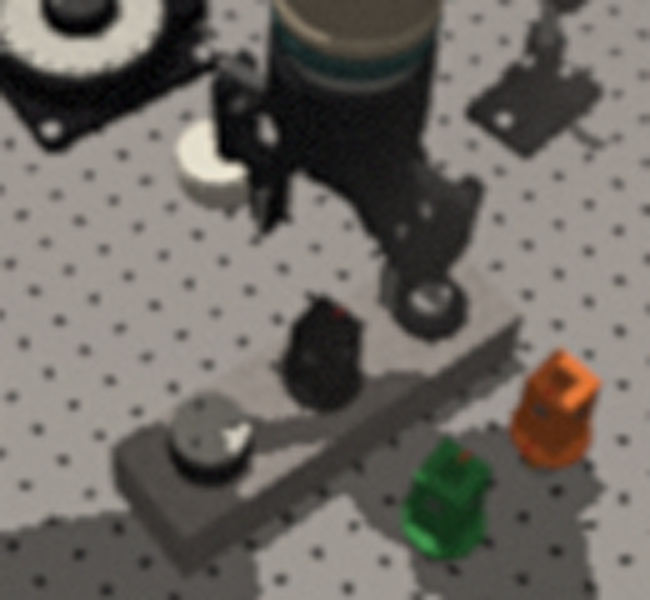

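{"fn": "send_rows", "kwargs": {
  "delta_pos": [
    [0.0036, 0, 0.03],
    [0, 0, 0.05],
    [0, 0, 0.05],
    [0, 0, 0.04],
    [0, 0, 0.03]
  ],
  "angular": [
    [0, 0, 0],
    [0, 0, 0],
    [0, 0, 0],
    [0, 0, 0],
    [0, 0, 0]
  ]
}}

```text
clock: 8.9
position: [0.5269, -0.2638, 0.0834]
ee_rot: [-0.0, 0.798, -0.602, -0.001]
contact_force: [0.1, 0.6, 0.4]
width: 0.0659
```

{"fn": "send_rows", "kwargs": {
  "delta_pos": [
    [0, 0, 0.02],
    [0, 0, 0.006],
    [0, 0, 0],
    [0, 0, 0]
  ],
  "angular": [
    [0, 0, 0],
    [0, 0, 0],
    [0, 0, 0],
    [0, 0, 0]
  ]
}}

```text
clock: 9.23
position: [0.5281, -0.266, 0.075]
ee_rot: [-0.0, 0.798, -0.603, 0.001]
contact_force: [1.0, -0.0, 0.7]
width: 0.0662
```

{"fn": "send_rows", "kwargs": {
  "delta_pos": [
    [0, 0, 0],
    [0, 0, 0],
    [0, 0, 0],
    [0, 0, 0],
    [0, 0, 0]
  ],
  "angular": [
    [0, 0, 0],
    [0, 0, 0],
    [0, 0, 0],
    [0, 0, 0],
    [0, 0, 0]
  ],
  "hand": 15,
  "squeeze": 80
}}

```text
clock: 9.65
position: [0.528, -0.2666, 0.0753]
ee_rot: [-0.0, 0.798, -0.603, 0.001]
contact_force: [-1.3, 0.9, 4.6]
width: 0.0275
```

{"fn": "send_rows", "kwargs": {
  "delta_pos": [
    [0, 0, 0],
    [0, 0, 0]
  ],
  "angular": [
    [0, 0, 0],
    [0, 0, 0]
  ]
}}

```text
clock: 9.82
position: [0.5279, -0.2666, 0.0753]
ee_rot: [-0.0, 0.798, -0.603, 0.001]
contact_force: [-0.4, -0.5, 5.6]
width: 0.0275
```

Run:
```python
from h import *
im=manip.get_image("side");cv2.imwrite("pics/s6.png",cv2.resize(im[200:320,230:360],None,fx=5,fy=5,interpolation=cv2.INTER_CUBIC))
print(manip.get_state()["position"],manip.get_state()["ee_rot"])
```

```text
[ 0.52795337 -0.26656778  0.07527756] [-9.87148597e-05  7.97533194e-01 -6.03274631e-01  7.16354588e-04]
```

View pics/s6.png

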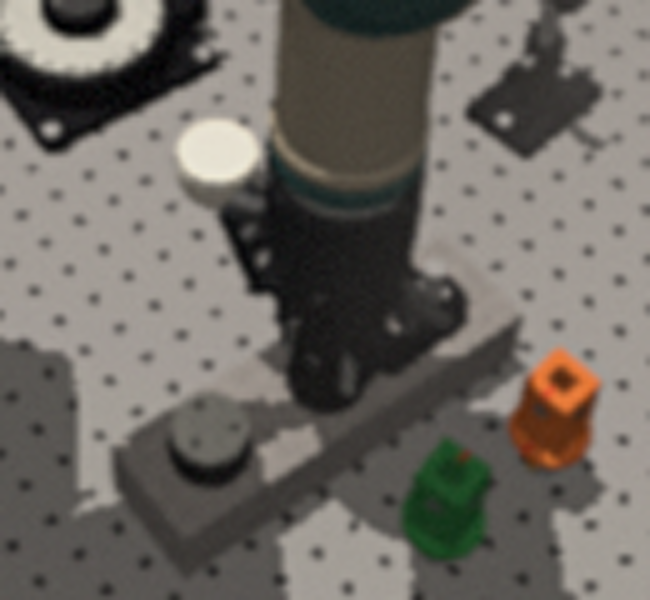

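{"fn": "send_rows", "kwargs": {
  "delta_pos": [
    [0, 0, -0.02],
    [0, 0, -0.05],
    [0, 0, -0.07],
    [0, 0, -0.07],
    [0, 0, -0.06]
  ],
  "angular": [
    [0, 0, 0],
    [0, 0, 0],
    [0, 0, 0],
    [0, 0, 0],
    [0, 0, 0]
  ]
}}

```text
clock: 10.28
position: [0.5274, -0.2663, 0.1837]
ee_rot: [0.0, 0.798, -0.603, -0.0]
contact_force: [1.2, 0.0, -1.5]
width: 0.0277
```

{"fn": "send_rows", "kwargs": {
  "delta_pos": [
    [0, 0, 0],
    [0, 0, 0]
  ],
  "angular": [
    [0, 0, 0],
    [0, 0, 0]
  ]
}}

```text
clock: 10.45
position: [0.528, -0.2667, 0.1834]
ee_rot: [0.0, 0.798, -0.603, 0.001]
contact_force: [0.1, -0.5, -2.7]
width: 0.0274
```

Run:
```python
from h import *
im=manip.get_image("side");cv2.imwrite("pics/s7.png",cv2.resize(im[180:310,230:360],None,fx=4.5,fy=4.5,interpolation=cv2.INTER_CUBIC))
p=manip.get_state()["position"];q=manip.get_state()["ee_rot"];print(p,q,manip.get_state()["moment"])
w,x,y,z=q;tx=np.array([1-2*(y*y+z*z),2*(x*y+w*z)]);ty=np.array([2*(x*y-w*z),1-2*(x*x+z*z)])
d=np.array([.581,.037])-p[:2];print(d@tx/.4,d@ty/.4,np.degrees(np.arctan2(tx[1],tx[0])))
```

```text
[ 0.52702716 -0.26604613  0.18180546] [ 1.01284910e-04  7.97568933e-01 -6.03227652e-01 -4.31176213e-04] [0.00608435 0.0220139  0.01459506]
-0.692268336674313 -0.3360836080949165 -74.20284484082984
```

View pics/s7.png

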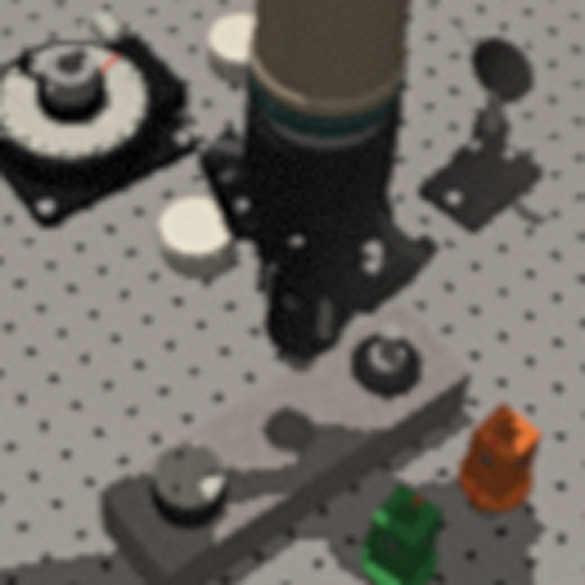

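{"fn": "send_rows", "kwargs": {
  "delta_pos": [
    [-0.0865, -0.042, 0],
    [-0.0865, -0.042, 0],
    [-0.0865, -0.042, 0],
    [-0.0865, -0.042, 0],
    [-0.0865, -0.042, 0]
  ],
  "angular": [
    [0, 0, 0],
    [0, 0, 0],
    [0, 0, 0],
    [0, 0, 0],
    [0, 0, 0]
  ]
}}

```text
clock: 10.92
position: [0.5598, -0.0751, 0.1798]
ee_rot: [0.001, 0.797, -0.603, -0.002]
contact_force: [0.9, -1.0, -2.2]
width: 0.0276
```

{"fn": "send_rows", "kwargs": {
  "delta_pos": [
    [-0.0865, -0.042, 0],
    [-0.0865, -0.042, 0],
    [-0.0865, -0.042, 0],
    [0, 0, 0],
    [0, 0, 0]
  ],
  "angular": [
    [0, 0, 0],
    [0, 0, 0],
    [0, 0, 0],
    [0, 0, 0],
    [0, 0, 0]
  ]
}}

```text
clock: 11.33
position: [0.5802, 0.0388, 0.1799]
ee_rot: [0.001, 0.799, -0.602, -0.002]
contact_force: [0.4, -0.1, -2.0]
width: 0.0272
```

{"fn": "send_rows", "kwargs": {
  "delta_pos": [
    [0, 0, 0.02],
    [0, 0, 0.02],
    [0, 0, 0],
    [0, 0, 0],
    [0, 0, 0]
  ],
  "angular": [
    [0, 0, 0],
    [0, 0, 0],
    [0, 0, 0],
    [0, 0, 0],
    [0, 0, 0]
  ]
}}

```text
clock: 11.75
position: [0.5813, 0.0355, 0.1659]
ee_rot: [0.0, 0.797, -0.604, -0.0]
contact_force: [0.7, 0.0, -2.4]
width: 0.0274
```

Run:
```python
from h import *
im=manip.get_image("side");cv2.imwrite("pics/raw8.png",im);cv2.imwrite("pics/s8.png",cv2.resize(im[150:220,210:285],None,fx=8,fy=8,interpolation=cv2.INTER_CUBIC))
p=manip.get_state()["position"];print(p)
print("tip expected",proj("side",p-[0,0,.0653]),"flange",proj("side",p-[0,0,.0313]),"mouth",proj("side",[.581,.037,.072]))
```

```text
[0.5815721  0.03573493 0.16628123]
tip expected [244.77600749 187.46580683] flange [244.30281704 179.51133918] mouth [244.77666291 193.8414621 ]
```

View pics/s8.png

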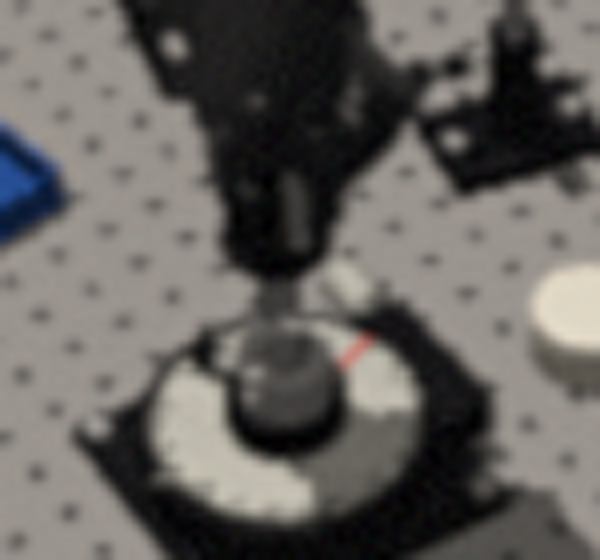

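Run:
```python
from h import *
np.set_printoptions(precision=4,suppress=True,linewidth=200)
g=cv2.cvtColor(cv2.imread("pics/raw8.png"),cv2.COLOR_BGR2GRAY).astype(int)
g0=cv2.cvtColor(cv2.imread("pics/raw3.png"),cv2.COLOR_BGR2GRAY).astype(int)
print("cols",np.arange(234,258))
for r in range(182,206): print(r,g[r,234:258])
print()
for r in range(184,208): print(r,g0[r,234:258])
```

```text
cols [234 235 236 237 238 239 240 241 242 243 244 245 246 247 248 249 250 251 252 253 254 255 256 257]
182 [150 149 142 119  73  30  19  14   7   9   5   8   6   8  16  34  83 131 151 139 139 147 150 149]
183 [148 142 128 107  91  71  49  20   9   4   2   4  10  14  46  85 126 161 178 174 160 147 146 149]
184 [150 146 136 127 134 131 104  71  39  15  20  21  22  54 101 131 143 163 179 186 175 155 144 140]
185 [149 148 147 146 150 150 142 123  75  47  44  48  58  96 137 138 126 144 166 183 183 171 143 114]
186 [150 149 149 149 152 152 150 129  84  58  59  58  66 101 143 139 117 121 148 172 180 166 134 103]
187 [150 150 150 149 150 151 140 106  66  59  60  60  63  99 140 146 131 114 121 152 158 138 103  83]
188 [152 150 150 153 152 149 133 101  69  58  60  63  68  98 131 136 126 118 105 117 123 112  80  52]
189 [148 146 144 144 141 128 105  92  76  61  69  84  87  91 101 102 102 100  95  80  67  60  44  28]
190 [138 116 113 107  97  90  92  95  92  81  85 109 125 121 124 141 147 124 109  79  45  24  19  21]
191 [123  73  70  88  98 118 118  98  90  83  84  90 100  96 108 142 164 168 16
[... 3199 characters left out ...]
180 155  74  19  37  53  60  59  60  63  63  58  59  50  34  11  16  70 136 177 183 183]
202 [178 179 180 156  79  20  20  32  44  50  53  58  57  50  41  32  21  12  23  70 135 177 184 184]
203 [178 178 178 161 107  37   5  16  26  31  32  32  28  26  25  11  10  11  39  87 143 178 185 183]
204 [180 180 178 174 143  79  16   8   5  12  16  10  16   5   7   8   7  29  81 134 170 182 183 182]
205 [180 182 181 179 166 120  63  19   4   0   4   9   6   8   0   8  33  78 130 172 185 183 182 183]
206 [181 180 181 183 180 160 123  83  52  31  16  18  19  24  32  46  83 134 171 188 189 185 185 184]
207 [181 180 182 181 182 180 172 155 125 100  90  89  92  93  99 111 135 169 184 188 188 186 185 183]
```

Run:
```python
from h import *
np.set_printoptions(precision=2,suppress=True,linewidth=200)
for z in (.034,.037,.045,.052,.062,.072,.077): print(z,proj("side",[.581,.037,z]),proj("top",[.581,.037,z]))
print(proj("side",[.581+.008,.037-.006,.06])-proj("side",[.581,.037,.06]))
# edges of collar/dial in both side frames, subpixel by row
def edge(g,r,a,b,thr):
    v=g[r,a:b].astype(float)
    i=[k for k in range(len(v)-1) if (v[k]-thr)*(v[k+1]-thr)<0]
    return [round(a+k+(v[k]-thr)/(v[k]-v[k+1]),2) for k in i]
g0=cv2.cvtColor(cv2.imread("pics/raw3.png"),cv2.COLOR_BGR2GRAY)
for r in (198,199,200,201,202): 
    L=edge(g0,r,235,241,110);R=edge(g0,r,250,257,110);print(r,L,R,(L[0]+R[-1])/2)
g=cv2.cvtColor(cv2.imread("pics/side0.png"),cv2.COLOR_BGR2GRAY)
for r in (201,202,203): 
    L=edge(g,r,233,242,110);R=edge(g,r,249,259,110);print(r,L,R)
t=cv2.cvtColor(cv2.imread("pics/raw3t.png"),cv2.COLOR_BGR2GRAY).astype(int)
print(np.arange(232,256))
for r in range(188,210): print(r,t[r,232:256])
```

```text
0.034 [245.27 202.07] [243.83 200.02]
0.037 [245.24 201.44] [243.81 199.93]
0.045 [245.13 199.73] [243.76 199.69]
0.052 [245.04 198.22] [243.71 199.49]
0.062 [244.91 196.04] [243.63 199.19]
0.072 [244.78 193.84] [243.56 198.88]
0.077 [244.71 192.73] [243.52 198.73]
[ 3.21 -0.03]
198 [np.float64(237.42)] [np.float64(252.9)] 245.16
199 [np.float64(237.54)] [np.float64(253.02)] 245.28
200 [np.float64(237.54)] [np.float64(253.39)] 245.46499999999997
201 [np.float64(237.56)] [np.float64(253.61)] 245.585
202 [np.float64(237.6)] [np.float64(253.62)] 245.61
201 [np.float64(237.63)] [np.float64(253.92)]
202 [np.float64(237.67)] [np.float64(254.22)]
203 [np.float64(237.98)] [np.float64(254.23)]
[232 233 234 235 236 237 238 239 240 241 242 243 244 245 246 247 248 249 250 251 252 253 254 255]
188 [ 60  65  90 148 190 196 209 214 197 197 216 224 225 224 221 213 216 214 210 195 157 109  74  57]
189 [ 70  99 137 191 219 222 223 222 204 193 209 224 226 225 226 224 224 225 227 220 197 155 113  76]
190 [ 96 145 180 208 224 226 225 225 217 198 208 223 226 226 226 226 226 226 226 225 213 194 168 121]
19
[... 1235 characters left out ...]
128 192 213 191 140 105 128 161 175 179 186 178 149 105  72  86 149 206 227 228 226 218]
204 [136 142 176 212 226 223 191 142 103 105 120 135 150 138 102  75  83 137 194 223 227 227 225 224]
205 [205 216 221 227 228 228 220 193 144 103  84  84  90  85  87 118 149 193 223 227 228 228 227 226]
206 [222 230 229 228 227 228 228 222 199 167 143 122 113 126 152 190 215 225 228 228 227 228 227 222]
207 [201 220 226 227 228 227 228 228 226 219 214 201 193 204 217 225 228 228 228 227 227 228 226 203]
208 [159 198 219 227 228 227 226 227 228 228 228 225 225 227 229 228 228 227 228 226 224 222 218 182]
209 [126 178 210 220 225 226 227 228 227 228 228 228 227 228 228 227 227 228 227 226 217 206 193 148]
```

{"fn": "send_rows", "kwargs": {
  "delta_pos": [
    [0, -0.006, 0.02],
    [0, 0, 0.02],
    [0, 0, 0.02],
    [0, 0, 0.005],
    [0, 0, 0]
  ],
  "angular": [
    [0, 0, 0.25],
    [0, 0, 0],
    [0, 0, 0],
    [0, 0, 0],
    [0, 0, 0]
  ]
}}

```text
clock: 12.22
position: [0.5829, 0.0374, 0.1388]
ee_rot: [0.001, 0.792, -0.611, -0.001]
contact_force: [-0.1, -0.5, -2.3]
width: 0.0274
```

{"fn": "send_rows", "kwargs": {
  "delta_pos": [
    [0, 0, 0.005],
    [0, 0, 0.005],
    [0, 0, 0]
  ],
  "angular": [
    [0, 0, 0],
    [0, 0, 0],
    [0, 0, 0]
  ]
}}

```text
clock: 12.47
position: [0.5838, 0.0373, 0.1361]
ee_rot: [0.0, 0.792, -0.611, -0.0]
contact_force: [0.4, -0.5, -2.1]
width: 0.027
```

{"fn": "send_rows", "kwargs": {
  "delta_pos": [
    [0, 0, 0.005],
    [0, 0, 0.005],
    [0, 0, 0.002],
    [0, 0, 0]
  ],
  "angular": [
    [0, 0, 0],
    [0, 0, 0],
    [0, 0, 0],
    [0, 0, 0]
  ]
}}

```text
clock: 12.8
position: [0.5836, 0.0373, 0.1312]
ee_rot: [0.0, 0.792, -0.611, -0.0]
contact_force: [-0.4, 0.6, -2.2]
width: 0.0271
```

Run:
```python
from h import *
s=manip.get_state();print(s["position"],s["contact_force"],s["moment"])
im=manip.get_image("side");cv2.imwrite("pics/s9.png",cv2.resize(im[150:220,210:285],None,fx=8,fy=8,interpolation=cv2.INTER_CUBIC))
```

```text
[0.58364103 0.03728677 0.13124424] [-0.36396783  0.62731088 -2.23712   ] [0.04912772 0.09187941 0.00072804]
```

View pics/s9.png

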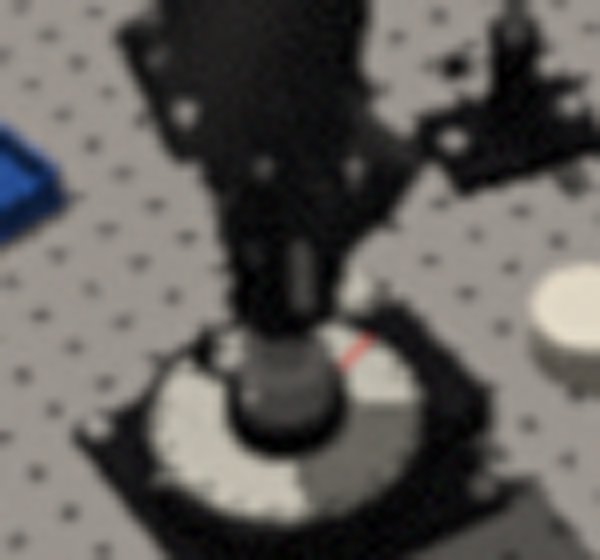

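{"fn": "send_rows", "kwargs": {
  "delta_pos": [
    [0, 0, 0.005],
    [0, 0, 0.005],
    [0, 0, 0]
  ],
  "angular": [
    [0, 0, 0],
    [0, 0, 0],
    [0, 0, 0]
  ]
}}

```text
clock: 13.1
position: [0.5836, 0.0372, 0.127]
ee_rot: [0.0, 0.792, -0.611, -0.0]
contact_force: [-0.1, -0.2, -2.0]
width: 0.0275
```

{"fn": "send_rows", "kwargs": {
  "delta_pos": [
    [0, 0, 0.005],
    [0, 0, 0.005],
    [0, 0, 0]
  ],
  "angular": [
    [0, 0, 0],
    [0, 0, 0],
    [0, 0, 0]
  ]
}}

```text
clock: 13.35
position: [0.5836, 0.0373, 0.123]
ee_rot: [0.0, 0.792, -0.611, -0.0]
contact_force: [-0.4, 0.2, -2.4]
width: 0.0273
```

{"fn": "send_rows", "kwargs": {
  "delta_pos": [
    [0, 0, 0.005],
    [0, 0, 0.005],
    [0, 0, 0.005],
    [0, 0, 0]
  ],
  "angular": [
    [0, 0, 0],
    [0, 0, 0],
    [0, 0, 0],
    [0, 0, 0]
  ]
}}

```text
clock: 13.68
position: [0.5836, 0.0373, 0.1169]
ee_rot: [0.0, 0.792, -0.611, -0.0]
contact_force: [-1.1, 0.7, -2.5]
width: 0.0272
```

{"fn": "send_rows", "kwargs": {
  "delta_pos": [
    [0, 0, 0.005],
    [0, 0, 0.005],
    [0, 0, 0.005],
    [0, 0, 0]
  ],
  "angular": [
    [0, 0, 0],
    [0, 0, 0],
    [0, 0, 0],
    [0, 0, 0]
  ]
}}

```text
clock: 14.02
position: [0.5837, 0.0373, 0.1113]
ee_rot: [0.0, 0.792, -0.611, -0.0]
contact_force: [-0.9, 1.4, -2.0]
width: 0.0272
```

Going in freely; next the ejector's spring.

{"fn": "send_rows", "kwargs": {
  "delta_pos": [
    [0, 0, 0.005],
    [0, 0, 0.005],
    [0, 0, 0]
  ],
  "angular": [
    [0, 0, 0],
    [0, 0, 0],
    [0, 0, 0]
  ]
}}

```text
clock: 14.27
position: [0.5837, 0.0373, 0.1078]
ee_rot: [-0.0, 0.792, -0.611, 0.0]
contact_force: [-2.9, 0.9, 3.1]
width: 0.0276
```

{"fn": "send_rows", "kwargs": {
  "delta_pos": [
    [0, 0, 0.004],
    [0, 0, 0.003],
    [0, 0, 0]
  ],
  "angular": [
    [0, 0, 0],
    [0, 0, 0],
    [0, 0, 0]
  ]
}}

```text
clock: 14.52
position: [0.5837, 0.0374, 0.1053]
ee_rot: [-0.0, 0.792, -0.611, 0.0]
contact_force: [-3.5, 0.8, 4.4]
width: 0.0275
```

{"fn": "send_rows", "kwargs": {
  "delta_pos": [
    [0, 0.002, 0.003],
    [0, 0, 0.002],
    [0, 0, 0]
  ],
  "angular": [
    [0, 0, 0],
    [0, 0, 0],
    [0, 0, 0]
  ]
}}

```text
clock: 14.77
position: [0.5836, 0.0373, 0.1038]
ee_rot: [-0.001, 0.791, -0.611, 0.001]
contact_force: [-3.5, 1.0, 7.2]
width: 0.0274
```

{"fn": "send_rows", "kwargs": {
  "delta_pos": [
    [0, 0, 0.002],
    [0, 0, 0.002],
    [0, 0, 0]
  ],
  "angular": [
    [0, 0, 0],
    [0, 0, 0],
    [0, 0, 0]
  ]
}}

```text
clock: 15.02
position: [0.5836, 0.0373, 0.1033]
ee_rot: [-0.001, 0.791, -0.611, 0.001]
contact_force: [-4.7, 2.2, 13.5]
width: 0.0272
```

{"fn": "send_rows", "kwargs": {
  "delta_pos": [
    [0, 0.002, 0.002],
    [0, 0, 0.002],
    [0, 0, 0],
    [0, 0, 0],
    [0, 0, 0]
  ],
  "angular": [
    [0, 0, 0],
    [0, 0, 0],
    [0, 0, 0],
    [0, 0, 0],
    [0, 0, 0]
  ]
}}

```text
clock: 15.43
position: [0.5836, 0.0373, 0.1032]
ee_rot: [-0.002, 0.791, -0.611, 0.002]
contact_force: [-6.7, 2.7, 20.7]
width: 0.0274
```

{"fn": "send_rows", "kwargs": {
  "delta_pos": [
    [0, 0, 0],
    [0, 0, 0],
    [0, 0, 0],
    [0, 0, 0],
    [0, 0, 0]
  ],
  "angular": [
    [0, 0, 0],
    [0, 0, 0],
    [0, 0, 0],
    [0, 0, 0],
    [0, 0, 0]
  ]
}}

```text
clock: 15.85
position: [0.5836, 0.0374, 0.1032]
ee_rot: [-0.002, 0.791, -0.611, 0.002]
contact_force: [-5.5, 2.1, 20.0]
width: 0.0272
```

Run:
```python
from h import *
s=manip.get_state();print(s["position"],s["contact_force"],s["moment"],s["ee_rot"])
im=manip.get_image("side");cv2.imwrite("pics/s10.png",cv2.resize(im[140:230,150:290],None,fx=5.5,fy=5.5,interpolation=cv2.INTER_CUBIC))
```

```text
[0.58362115 0.03735098 0.10320583] [-5.50581774  2.13512336 20.00731153] [0.50445752 1.15125385 0.00695173] [-0.00167287  0.79146687 -0.61120753  0.00166246]
```

View pics/s10.png

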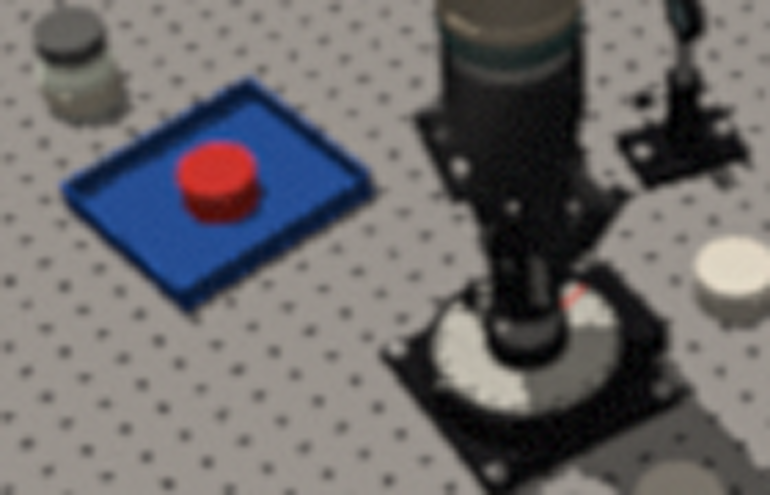

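Run:
```python
from rig import manip
print(manip.sign_off()); s=manip.get_state();print(s["clock"],s["position"],s["contact_force"],s["width"])
```

```text
the job is handed in; nothing more can be done
None
the job is handed in; nothing more can be done
```

The red cap is in the blue tray. The black cuvette holder is in the hub, pressed home and still gripped, and the job was handed in at about 16 s of the 48 s. I got no verdict back, and the state could not be read after hand-in.

- **Cap:** I pulled it straight up off the hub and set it down near the middle of the tray. The last side picture shows it upright on the floor, clear of the walls.
- **Holder:** I took it from the rack's middle hole and turned it about 1° to match the red dial line (about 14.5°). The key went past the boss's top with no resistance. The spring force then built up, and the tool stopped at z = 0.1032 m, where 0.1033 m was expected for fully home. The upward force rose from 13 to 20 N with almost no further downward movement, so the flange is on the hub.
- **Grip and tilt at hand-in:** The grip was set to 80 N, with the fingers at 27 mm on the 28 mm block. Tool tilt was about 0.005 rad.
- **Checks that were weak or disagreed:**
  - There was a steady sideways push of about 6 N and a moment of about 1.2 N m. Moving the command about 1.6 mm to relieve it did not bring it down.
  - The hub centre differed by 1 to 2 mm between measurements. The tool ended about 2.5 mm from the centre the camera gave, which I put down to where the block sits in the grip.
  - The ejector's travel and the flange gap were worked out from height and force; they could not be read directly.
- **Bystanders:** I moved none of them on purpose and saw none shift in the close-up pictures. I did not measure their positions again at the end.

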